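# Fish the dropped brass ring out from between the tool chests

### The arm

A 6-joint arm with a two-finger parallel gripper is mounted at the origin on the work surface. World frame = base frame: x ahead of the robot, y to its left, z up, the work surface at z = 0. Lengths are in m, angles in rad, forces in N, time in s.
With the tool pointing down it reaches from about 0.3 to 0.75 m from the base axis. Payload 8.5 kg.
Tool frame: the origin (TCP) lies between the finger pads; the fingertips stand 11 mm ahead of it and the grasp point (between the pads) lies 8 mm behind it; z points along the fingers, y is the line along which they close (so a half turn about z gives the same grasp; the last joint's range is limited). The gripper opens to 85 mm and grips with 20 to 120 N. Pads are 22 mm wide; open, the fingers measure 114 mm over their backs; the gripper's body (76 mm by 85 mm) begins 54 mm behind the grasp point. The pads swing forward as they close: fully open they stand 13 mm farther back than shut.
Start: joints at [0.977, 0.381, 1.297, -0, 1.464, -0.215], TCP at [0.203, 0.511, 0.242] pointing down, gripper open.
Joint ranges: [-3.11, 3.11], [-0.89, 2.33], [0.22, 2.48], [-1.42, 4.56], [0.17, 2.85], [-2.88, 2.88]. Speed limits (rad/s): [2.39, 2.39, 3.14, 3.14, 3.14, 3.14].

### API

Orientations are given as a 3x3 rotation matrix whose columns are the frame's x, y, z axes.
In Python, from workcell import sensors, get_image, env gives the robot as it stands.
- The arm moves only by the shell command python3 -m pendant 'ROWS' [FORCE]. ROWS is a JSON object of lists of equal length, an entry for each row: "grip": the opening, from -1 (shut) to 1 (fully open); "dp": the shift along the tool's x, y, z in mm, a list of three; "rotation": the turn, a rotation vector about the tool's x, y, z in rad, a list of three. In form: {"grip": [grip, ...], "dp": [[dx, dy, dz], ...], "rotation": [[wx, wy, wz], ...]}. A call has exactly 5 rows; each row is the pose to reach, as a shift and turn from the pose commanded when the call began, along the tool's axes at that moment; what a row does not reach only later rows make up. A row lasts 1/10 s, in which the tool goes at most 50 mm and 8.59 degrees, less where a joint would pass 70% of its speed; a pose out of reach is approached as far as the arm can. A call with a gripper value outside its range is refused whole. The fingers move at their own pace and stop on an object; FORCE is the grip in N (left out, the last holds). Time passes only in rows, so rows that repeat a pose let the fingers close, or fill a call up. It gives the time, the measured TCP pose, the force, the opening and the grip force at its end, in the units of the state.
- sensors.get_state(): the state, without advancing time (a new reading comes with each control period).
- get_image(name): name is "side" or "top" or "wrist"; returns a dict with "frame" (400x640x3 uint8, blue, green, red), "intrinsics" (3x3 intrinsics, pixels), "R" (3x3) and "t" (3): a world point X has camera coordinates R X + t. Camera axes: x right, y down, z forward; pixel columns grow to the right and rows downward; lengths in m; the calibration is good to about 2 mm. A picture is of the moment at which its call begins. There is no depth.
- env.job_done(): hands the job in; it is judged then, once.
The state is a dict: "clock": time; "joint_positions": joint angles; "dq": joint speeds; "effort": joint torques, N m; "ee_pos": TCP position; "tool_rot": TCP orientation; "ft_force": force on the tool from outside, world axes, zero at the start; "ft_torque": the same for the moment, N m; "grip_width": finger opening in m; "grip_force": force on a finger pad.
Only numpy, scipy, OpenCV 4.12 (cv2) and the standard library are available. Lean on these libraries where they do the work, as an engineer would, in place of code of your own. Each camera call takes 0.05 s, during which the arm holds its last target. There are 200 camera calls.

### The job

A brass ring has fallen to the back of the narrow gap between the two halves of the tool chest, close up against the bridging box. Take the bent hook off its hanger, feel its tip down gently into or behind the ring, and draw the ring with it along the gap and over the threshold strip on to the green pad, riding lightly over the strip (never bearing on the chest, strip or ring with more than 15 N, and never touching the ring with the gripper). Then hang the hook back on its hanger and let go, leaving the jar, the steel weight and the blue pot where they are.

Things in the scene. Friction and masses are not known exactly. Their poses are not given: they have to be found in the camera images.
- chest: Dark wooden double tool chest, fixed. Origin on the bench in the middle of the gap's width, below the front face of the bridging box; +x along the gap to its mouth (away from the robot), z up. Two halves 76 mm wide, 56 mm high, x -60 to 110 mm, leave a gap 28 mm wide (y -14 to 14 mm), closed by a stop at x = -12 mm. The bridging box covers x < 0, from 56 to 96 mm above the bench.
- gap_mouth (a point): Middle of the gap's open mouth, on its floor: chest x = 110 mm, 4 mm above the bench. The gap's floor is level at this height and the gap is open on top from chest x = 0 to here. Axes as the chest's.
- pad_centre (a point): Middle of the green pad's top, chest x = 155 mm, level with the gap's floor (4 mm above the bench). The pad, 100 mm wide, reaches from the mouth (chest x = 110 mm) to 205 mm.
- strip_mid (a point): Point on the gap's floor level under the crest of the grey metal threshold strip that crosses the whole gap (chest x = 70 mm). Flat crest x 66 to 74 mm, slopes about 24 degrees up to it from the ring's side and 25 degrees down to the mouth. The crest stands 4 to 16 mm above the floor, different each time and NOT measured: feel for it. The strip spans at most chest x 30 to 108 mm.
- ring_centre (a point): Centre of the loose brass ring, outside diameter 24 mm, bore 14 mm, 5 mm thick, 24 to 45 g, lying flat on the gap's floor (chest x from 5 to 14 mm) with bore upright. Point is half-way up it.
- hook_grip (a point): Grip point of the hook, on its upright wooden handle: a block 26 mm (x) by 22 mm (y), 60 mm tall, this point 35 mm above its lower end; a round knob 17 mm high, 34 mm wide on top. Pinch the flat sides facing +y and -y from above. 120 g. Axes are the hook's: z up the handle, the bent foot points to -x.
- hook_tip (a point): Lowest point of the hook's down-turned tip: 42 mm in -x and 101 mm below hook_grip in the hook's axes. The hook is 5 mm round steel rod: from the handle's lower end 41.5 mm straight down, then a level foot 42 mm to -x, then down 22 mm plus its round end to this tip.
- hanger_seat (a point): Where hook_grip is when hung: 121 mm above the bench, axes the hanger's. A fixed black steel stand: two level prongs, tops 86 mm above the bench, slot between them 14 mm wide, x -18 to 30 mm, open at -x; post behind. The handle's lower end rests across the prongs, rod in the slot, foot to -x. Lift the hook 6 to 15 mm and draw it 50 mm to -x; hang it back in reverse.
- oil: Amber glass jar, black cap, 36 mm diameter, 65 mm high, standing on the chest half at +y; origin at its underside. Leave alone.
- weight: Knobbed steel weight, 36 mm diameter, 38 mm high, standing on the chest half at -y; origin at its underside. Leave alone.
- pot: Blue ceramic pot, 52 mm diameter, 45 mm high, on the bench; origin at its underside. Leave alone.
- hook: The whole hook; origin at the centre of the handle's lower end, 35 mm below hook_grip; same axes.
- ring: The whole ring; origin at the centre of its underside.

How it is judged:
By the outcome, as a careful person would: the job done as asked, in the order asked, and still so for the second after the job is handed in, with the robot touching nothing.
It also fails if it takes over 72 s, if anything falls off the work surface, if the arm or the gripper's body presses on something with over 40 N, if the wrist force passes 120 N, or if a joint passes its speed limit or range.

## Working session

There is one attempt and no reset: what is moved stays moved. The work goes in short steps, Python scripts to look and compute and a shell command to move; the robot and the scene stay as the last step left them, time stands still between calls to the robot, and variables do not carry over. Pictures are saved under pics/ and viewed, at most 10 in all, crops included, and the job is handed in when it is done.

```bash
ls; mkdir -p pics; python3 - <<'E'
from workcell import sensors,get_image
import cv2,pickle,numpy as np
d={}
for n in("top","side","wrist"):
    d[n]=get_image(n); cv2.imwrite(f"pics/{n}0.png",d[n]["frame"])
    print(n,d[n]["intrinsics"].tolist(),np.round(d[n]["R"],4).tolist(),np.round(d[n]["t"],4).tolist())
pickle.dump(d,open("d0.pkl","wb"))
s=sensors.get_state();print(s)
E
```

```text
pics
top [[370.572966271466, 0.0, 323.5833693831039], [0.0, 370.572966271466, 198.0035899883694], [0.0, 0.0, 1.0]] [[-0.0175, -0.9997, -0.0151], [-0.9964, 0.0186, -0.0825], [0.0828, 0.0136, -0.9965]] [-0.0643, 0.5409, 0.718]
side [[500.53809454715093, 0.0, 319.06792207093486], [0.0, 500.53809454715093, 197.6880622136401], [0.0, 0.0, 1.0]] [[-0.8097, -0.5869, -0.0011], [-0.4354, 0.6019, -0.6694], [0.3935, -0.5415, -0.7429]] [0.4249, 0.3594, 0.7614]
wrist [[318.0578038236629, 0.0, 321.41787778486685], [0.0, 318.0578038236629, 203.71604288652063], [0.0, 0.0, 1.0]] [[0.3703, 0.9289, -0.0002], [0.8963, -0.3573, 0.2625], [0.2438, -0.0974, -0.9649]] [-0.551, -0.0333, 0.3782]
{'clock': 0.15, 'joint_positions': array([ 9.76699630e-01,  3.81058528e-01,  1.29806139e+00,  1.68413749e-05,
        1.46359898e+00, -2.15258852e-01]), 'dq': array([-9.14275133e-04, -1.60813512e-03, -3.39093913e-03, -1.15456149e-05,
       -3.08818722e-03, -1.65549810e-03]), 'effort': array([ 2.76538129e-03, -4.48623919e+01, -2.31347269e+01, -1.16953470e-04,
        3.69606656e-03, -1.49973499e-05]), 'ee_pos': array([0.20326581, 0.51082789, 0.24185284]), 'tool_rot': array([[-9.29094323e-01,  3.69842296e-01, -6.44301148e-04],
       [ 3.69842768e-01,  9.29093899e-01, -9.23892207e-04],
       [ 2.56921851e-04, -1.09667312e-03, -9.99999366e-01]]), 'ft_force': array([-0.31867736, -0.69484521, -0.39736915]), 'ft_torque': array([-0.05097038, -0.03119122, -0.04738438]), 'grip_force': 0.0, 'grip_width': 0.08555428991199034}
```

View pics/top0.png

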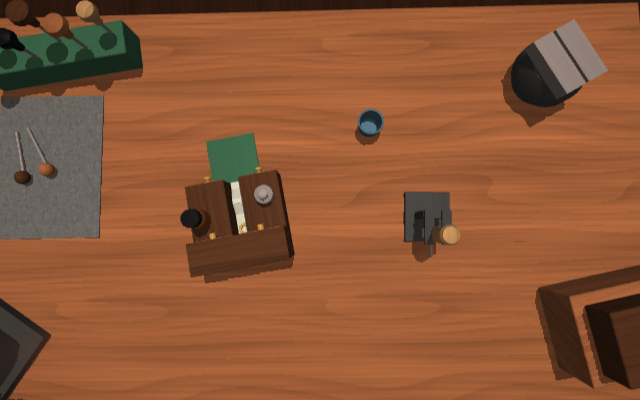

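View pics/side0.png

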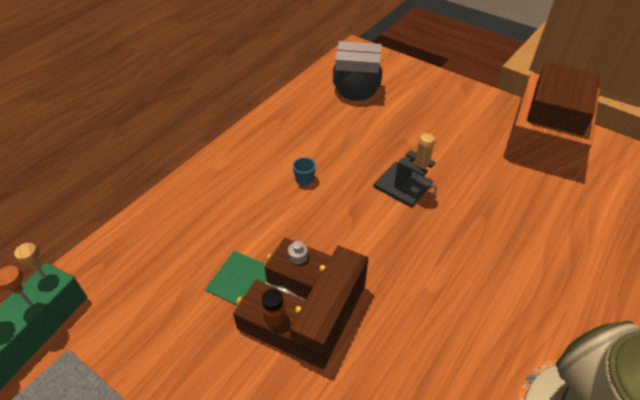

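```bash
python3 - <<'E'
import pickle,cv2,numpy as np
d=pickle.load(open("d0.pkl","rb"))
def crop(n,x,y,w,h,s):
    c=cv2.resize(d[n]["frame"][y:y+h,x:x+w],None,fx=s,fy=s,interpolation=cv2.INTER_CUBIC)
    c=cv2.convertScaleAbs(c,alpha=1.5,beta=15)
    for i in range(0,w,10):
        cv2.line(c,(i*s,0),(i*s,6 if i%50 else 14),(255,255,255),1); 
        if (x+i)%20==0: cv2.putText(c,str(x+i),(i*s,22),0,.35,(255,255,255),1)
    for i in range(0,h,10):
        cv2.line(c,(0,i*s),(6,i*s),(255,255,255),1)
        if (y+i)%20==0: cv2.putText(c,str(y+i),(8,i*s+4),0,.35,(255,255,255),1)
    return c
def mont(a,b,f):
    h=max(a.shape[0],b.shape[0]);o=np.zeros((h,a.shape[1]+b.shape[1],3),np.uint8)
    o[:a.shape[0],:a.shape[1]]=a;o[:b.shape[0],a.shape[1]:]=b;cv2.imwrite(f,o);print(o.shape)
mont(crop("top",180,130,120,150,4),crop("top",400,185,70,80,4),"pics/tc.png")
mont(crop("side",200,230,180,140,3),crop("side",370,125,80,90,3),"pics/sc.png")
E
```

```text
(600, 760, 3)
(420, 780, 3)
```

View pics/tc.png

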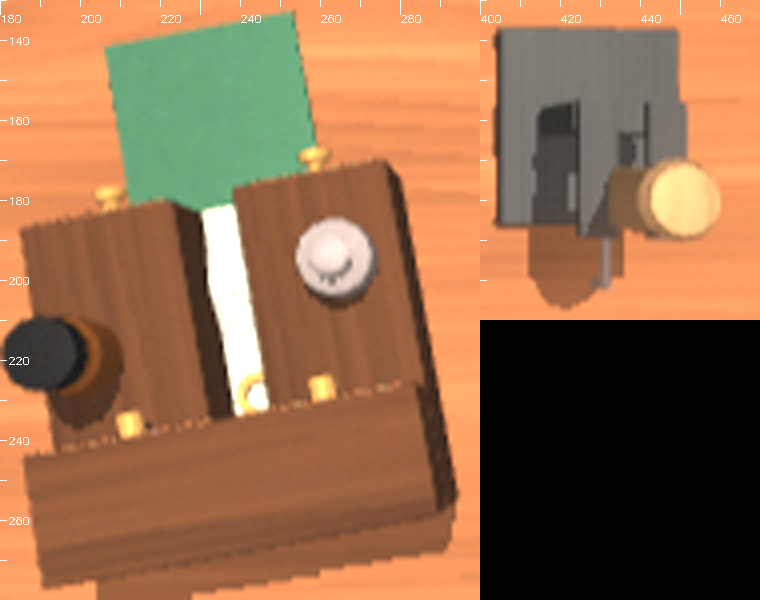

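View pics/sc.png

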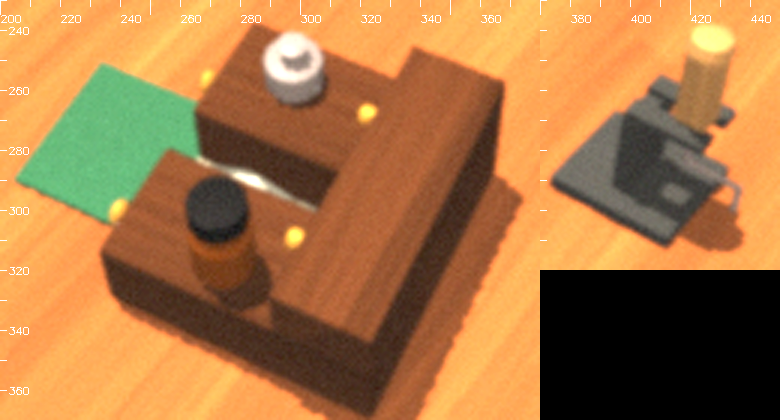

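```bash
cat > h.py <<'E'
import pickle,cv2,numpy as np
from scipy.optimize import least_squares
d=pickle.load(open("d0.pkl","rb"))
def proj(n,X,D=d):
    c=D[n];p=np.array(c["R"])@np.array(X)+c["t"];p=np.array(c["intrinsics"])@p;return p[:2]/p[2]
def ray(n,u,z,D=d):
    c=D[n];R=np.array(c["R"]);o=-R.T@np.array(c["t"]);v=R.T@np.linalg.solve(np.array(c["intrinsics"]),[*u,1]);return o+v*(z-o[2])/v[2]
def T(q,p): c,s=np.cos(q[2]),np.sin(q[2]);return np.array([q[0]+c*p[0]-s*p[1],q[1]+s*p[0]+c*p[1],p[2]])
def fit(obs,q0):
    f=lambda q:np.concatenate([proj(n,T(q,np.array(p)/1000))-u for n,p,u in obs])
    r=least_squares(f,q0,loss="soft_l1");print(np.round(r.x,4),np.round(r.fun.reshape(-1,2),1).tolist());return r.x
E
python3 - <<'E'
from h import *
C=[("top",(110,90,56),(185.5,187.5)),("top",(110,14,56),(222,180)),("top",(110,-14,56),(238.3,176.8)),("top",(110,-90,56),(276.8,170)),
("top",(0,90,56),(193.8,242)),("top",(0,-90,56),(283.8,225.5)),("top",(0,90,96),(186.3,243.8)),("top",(0,-90,96),(284.5,225.8)),("top",(-60,90,96),(191.3,276.8)),("top",(-60,-90,96),(290,258.8)),
("top",(205,50,4),(206.8,141.8)),("top",(205,-50,4),(253.3,133.3))]
S=[("side",(205,50,4),(205.7,290)),("side",(205,-50,4),(234.3,251)),("side",(110,90,56),(234.3,314)),("side",(110,14,56),(256.7,280)),("side",(110,-14,56),(265.3,265.7)),("side",(110,-90,56),(285.7,237.7)),
("side",(0,-90,96),(338.3,245.7)),("side",(-60,-90,96),(367.3,257.3)),("side",(0,90,96),(290.7,329.3)),("side",(-60,90,96),(324,344.3))]
q0=[.45,.2,.1]
fit(C,q0);fit(S,q0);q=fit(C+S,q0)
H=[("top",(0,0,155),(449.75,234.5)),("side",(0,0,163),(427.7,137.7)),("top",(-42,0,22),(430,255.5)),("side",(-42,0,20),(435.7,194.3))]
h=fit(H,[.45,-.25,0])
a,b,c=[ray("top",u,.005) for u in((404,192),(405,241),(449,192))];print("plate",a,b,c)
p=ray("top",(243.2,228.2),.0065);w=ray("top",(264,194.3),.08);print("ring",p,w)
c,s=np.cos(q[2]),np.sin(q[2]);R=np.array([[c,-s],[s,c]])
for n,x in(("ring",p),("weight",w),("jar",ray("top",(191.3,218.5),.121)),("pot",ray("top",(371,123),.04))):print(n,x,R.T@(x[:2]-q[:2]))
E
```

```text
[0.4701 0.0844 0.1679] [[-0.7, -0.8], [1.7, -0.6], [-0.3, -0.1], [0.1, -0.6], [-0.1, 1.4], [3.2, 0.4], [-0.8, 0.5], [-0.0, -0.1], [-0.6, 1.0], [0.4, 0.2], [-0.4, -0.4], [0.3, -0.8]]
[0.4681 0.0863 0.1703] [[-0.5, 0.1], [0.2, -0.3], [-1.0, -0.1], [0.0, -0.9], [-0.5, 1.5], [-0.5, -0.8], [0.5, -0.8], [3.1, -0.0], [-0.5, -0.1], [1.2, 1.0]]
[0.4694 0.0851 0.1698] [[-1.2, -0.3], [1.2, -0.2], [-0.8, 0.3], [-0.4, -0.3], [-0.5, 1.9], [2.8, 0.7], [-1.2, 1.0], [-0.4, 0.2], [-1.0, 1.5], [0.0, 0.5], [-0.9, 0.0], [-0.2, -0.4], [-0.5, -0.7], [0.2, -1.0], [-1.1, -1.0], [-0.0, -1.7], [-0.6, 0.7], [-0.6, -1.5], [0.3, -1.5], [2.9, -0.8], [-0.7, -1.1], [0.9, -0.0]]
[ 0.4647 -0.2779  0.0767] [[-0.4, 0.6], [0.1, -1.3], [0.1, -0.1], [-0.3, -0.0]]
plate [ 0.55027649 -0.23798917  0.005     ] [ 0.45102512 -0.23649391  0.005     ] [ 0.54854687 -0.32923582  0.005     ]
ring [0.48246209 0.090438   0.0065    ] [0.54374702 0.03491375 0.08      ]
ring [0.48246209 0.090438   0.0065    ] [0.01380028 0.00303129]
weight [0.54374702 0.03491375 0.08      ] [ 0.06482162 -0.06205025]
jar [0.50014267 0.15393451 0.121     ] [0.04195605 0.06262711]
pot [ 0.68515246 -0.17067507  0.04      ] [ 0.16945391 -0.28857696]
```

```bash
python3 -m pendant '{"grip":[1,1,1,1,1],"dp":[[-32,-38,0],[-64,-76,0],[-96,-114,0],[-128,-152,0],[-160,-190,0]],"rotation":[[0,0,-0.08],[0,0,-0.16],[0,0,-0.24],[0,0,-0.32],[0,0,-0.39]]}'; python3 - <<'E'
from workcell import sensors
s=sensors.get_state();print(s["clock"],s["ee_pos"],s["tool_rot"])
E
```

```text
clock: 0.65
ee_pos: [0.2817, 0.2735, 0.2422]
tool_rot: [[-1.0, -0.015, 0.0], [-0.015, 1.0, -0.0], [-0.0, -0.0, -1.0]]
ft_force: [2.0, 0.2, 0.4]
grip_width: 0.0855
grip_force: 0.0
0.65 [0.28173689 0.27352011 0.2422495 ] [[-9.99886056e-01 -1.50952801e-02  8.36278780e-05]
 [-1.50952868e-02  9.99886057e-01 -7.95177384e-05]
 [-8.24180066e-05 -8.07710646e-05 -9.99999993e-01]]
```

```bash
python3 -m pendant '{"grip":[1,1,1,1,1],"dp":[[-14,-46,0],[-28,-92,0],[-42,-138,0],[-56,-184,0],[-70,-230,0]],"rotation":[[0,0,0],[0,0,0],[0,0,0],[0,0,0],[0,0,0]]}' >/dev/null; python3 -m pendant '{"grip":[1,1,1,1,1],"dp":[[-14,-46,0],[-28,-92,0],[-42,-138,0],[-56,-184,0],[-70,-230,0]],"rotation":[[0,0,0],[0,0,0],[0,0,0],[0,0,0],[0,0,0]]}' ;python3 -m pendant '{"grip":[1,1,1,1,1],"dp":[[-18,-47,0],[-35,-94,0],[-35,-94,0],[-35,-94,0],[-35,-94,0]],"rotation":[[0,0,0],[0,0,0],[0,0,0],[0,0,0],[0,0,0]]}'
python3 - <<'E'
from workcell import get_image
import cv2,pickle
w=get_image("wrist");pickle.dump({"wrist":w},open("d1.pkl","wb"))
cv2.imwrite("pics/w1.png",cv2.resize(w["frame"],(800,500)))
E
```

```text
clock: 1.65
ee_pos: [0.427, -0.1852, 0.2422]
tool_rot: [[-1.0, -0.011, -0.0], [-0.011, 1.0, 0.0], [0.0, 0.0, -1.0]]
ft_force: [0.2, 0.7, 1.3]
grip_width: 0.0856
grip_force: 0.0
clock: 2.15
ee_pos: [0.4627, -0.2758, 0.2423]
tool_rot: [[-1.0, -0.012, -0.0], [-0.012, 1.0, 0.001], [0.0, 0.001, -1.0]]
ft_force: [-0.6, 0.3, 0.2]
grip_width: 0.0856
grip_force: 0.0
```

View pics/w1.png

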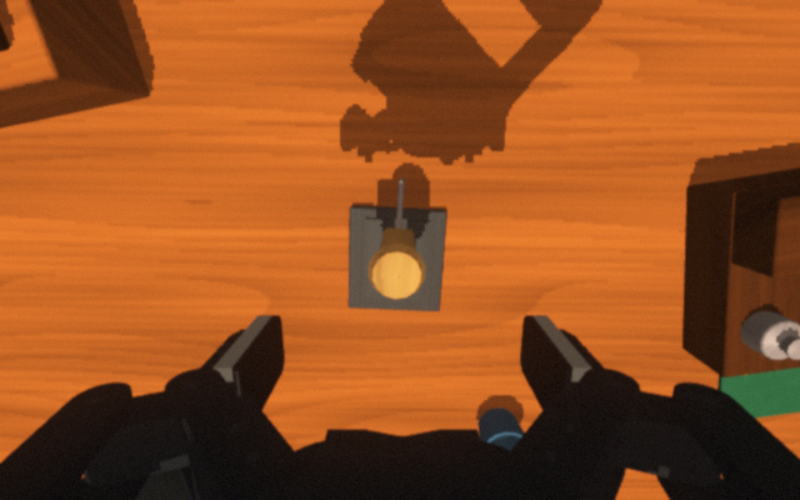

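```bash
python3 - <<'E'
from h import *
D=pickle.load(open("d1.pkl","rb"))
r=lambda u,z:ray("wrist",np.array(u)/1.25,z,D)[:2].round(4)
print("knob",r((397,274),.160)); print("tip",r((401,183),.030)); print("plate",[r(u,.006).tolist() for u in((349,206),(446,208),(440,310),(348,306))])
E
```

```text
knob [ 0.466 -0.277]
tip [ 0.4266 -0.2752]
plate [[0.4503, -0.3233], [0.4512, -0.2331], [0.5534, -0.235], [0.5501, -0.3266]]
```

```bash
python3 -m pendant '{"grip":[1,1,1,1,1],"dp":[[-3,-2,10],[-3,-2,40],[-3,-2,80],[-3,-2,115],[-3,-2,129]],"rotation":[[0,0,0.03],[0,0,0.03],[0,0,0.03],[0,0,0.03],[0,0,0.03]]}' 60; python3 -m pendant '{"grip":[0,-0.3,-0.6,-0.6,-0.6],"dp":[[0,0,0],[0,0,0],[0,0,0],[0,0,0],[0,0,0]],"rotation":[[0,0,0],[0,0,0],[0,0,0],[0,0,0],[0,0,0]]}'; python3 -m pendant '{"grip":[-0.8,-0.8,-0.8,-0.8,-0.8],"dp":[[0,0,0],[0,0,0],[0,0,0],[0,0,0],[0,0,0]],"rotation":[[0,0,0],[0,0,0],[0,0,0],[0,0,0],[0,0,0]]}'
python3 - <<'E'
from workcell import get_image
import cv2
a=get_image("side")["frame"][100:240,340:500];b=get_image("wrist")["frame"][100:300,220:420]
cv2.imwrite("pics/g1.png",cv2.hconcat([cv2.resize(a,(457,400)),cv2.resize(b,(340,400))]))
E
```

```text
clock: 2.7
ee_pos: [0.4649, -0.2766, 0.1109]
tool_rot: [[-1.0, 0.018, -0.003], [0.018, 1.0, 0.003], [0.003, 0.003, -1.0]]
ft_force: [-0.0, -0.1, 0.1]
grip_width: 0.0854
grip_force: 0.0
clock: 3.2
ee_pos: [0.4663, -0.2788, 0.1145]
tool_rot: [[-1.0, 0.019, 0.001], [0.019, 1.0, -0.001], [-0.001, -0.001, -1.0]]
ft_force: [-0.6, 1.1, 6.3]
grip_width: 0.0216
grip_force: 58.4
clock: 3.7
ee_pos: [0.4663, -0.2788, 0.1144]
tool_rot: [[-1.0, 0.019, 0.001], [0.019, 1.0, -0.001], [-0.001, -0.001, -1.0]]
ft_force: [-1.8, 1.3, 8.5]
grip_width: 0.0219
grip_force: 58.4
```

View pics/g1.png

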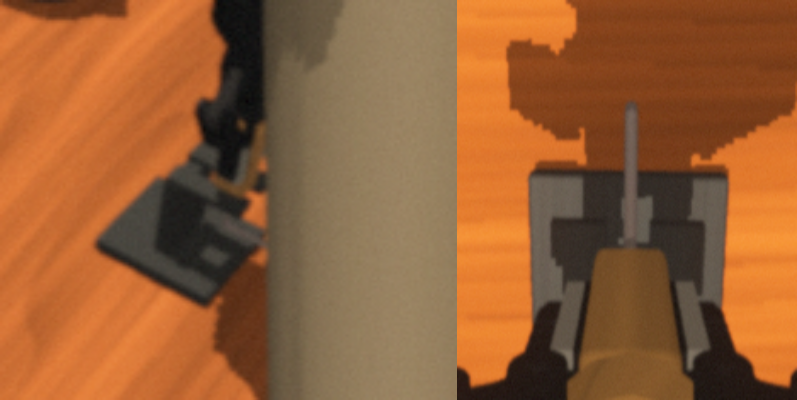

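```bash
python3 -m pendant '{"grip":[-0.8,-0.8,-0.8,-0.8,-0.8],"dp":[[0,0,-3],[0,0,-6],[0,0,-10],[0,0,-11],[0,0,-11]],"rotation":[[0,0,0],[0,0,0],[0,0,0],[0,0,0],[0,0,0]]}';python3 -m pendant '{"grip":[-0.8,-0.8,-0.8,-0.8,-0.8],"dp":[[10,0,0],[25,0,0],[40,0,0],[55,0,0],[60,0,0]],"rotation":[[0,0,0],[0,0,0],[0,0,0],[0,0,0],[0,0,0]]}';python3 -m pendant '{"grip":[-0.8,-0.8,-0.8,-0.8,-0.8],"dp":[[0,0,-20],[0,0,-50],[0,0,-80],[0,0,-100],[0,0,-100]],"rotation":[[0,0,0],[0,0,0],[0,0,0],[0,0,0],[0,0,0]]}'
python3 - <<'E'
from workcell import get_image,sensors
import cv2,pickle
w=get_image("wrist");t=get_image("top");s=get_image("side");pickle.dump({"wrist":w,"top":t,"side":s},open("d2.pkl","wb"))
a=w["frame"][150:300,240:400]
st=sensors.get_state();print(st["ee_pos"],st["tool_rot"])
b=s["frame"][60:260,300:500]
cv2.imwrite("pics/w2.png",cv2.hconcat([cv2.resize(a,(400,375)),cv2.resize(b,(375,375))]))
E
```

```text
clock: 4.3
ee_pos: [0.466, -0.2787, 0.1245]
tool_rot: [[-1.0, 0.019, 0.0], [0.019, 1.0, -0.0], [-0.0, -0.0, -1.0]]
ft_force: [-0.2, -0.5, -0.9]
grip_width: 0.0214
grip_force: 58.4
clock: 4.8
ee_pos: [0.4045, -0.2772, 0.1242]
tool_rot: [[-1.0, 0.02, -0.001], [0.02, 1.0, 0.001], [0.001, 0.001, -1.0]]
ft_force: [0.4, 0.3, -1.4]
grip_width: 0.022
grip_force: 58.5
clock: 5.3
ee_pos: [0.4067, -0.2782, 0.2267]
tool_rot: [[-1.0, 0.019, 0.004], [0.019, 1.0, -0.004], [-0.004, -0.004, -1.0]]
ft_force: [0.5, -0.1, -1.1]
grip_width: 0.0214
grip_force: 58.7
[ 0.40566211 -0.27717281  0.2231155 ] [[-0.99982278  0.01877934 -0.00132014]
 [ 0.01877739  0.9998226   0.00147409]
 [ 0.00134759  0.00144904 -0.99999804]]
```

View pics/w2.png

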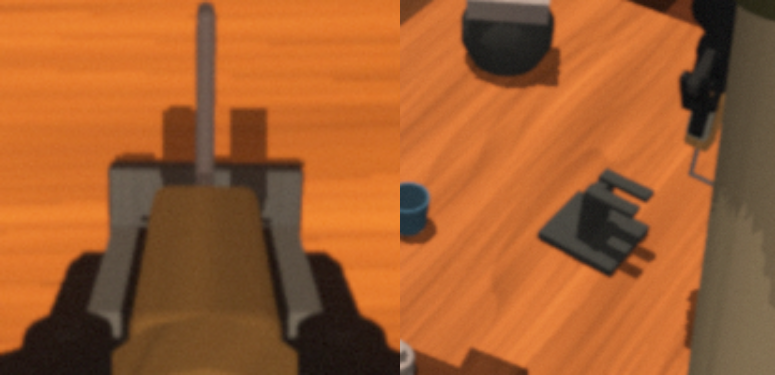

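```bash
python3 - <<'E'
from h import *
D=pickle.load(open("d2.pkl","rb"))
tcp=np.array([.4057,-.2772,.2231]);R=np.array([[-.99982,.01878,-.0013],[.01878,.99982,.0015],[.0013,.0014,-1]])
for u in((322.4,153.0),(321.6,218)):
  print(R.T@(ray("wrist",u,tcp[2]-.068,D)-tcp))
# predicted pix with e=0
for p in((.0445,0,.068),(0,0,.068)): print(proj("wrist",tcp+R@np.array(p),D))
q=np.array([.4694,.0851,.1698]);c,s=np.cos(q[2]),np.sin(q[2])
for x in (12,45,70,155): 
  P=q[:2]+np.array([c,s])*x/1e3; print(x,"tip",P,"tcp",P+np.array([c,s])*.042)
E
```

```text
[0.04304463 0.00064668 0.06805837]
[-0.00029198  0.00012303  0.06800005]
[321.3874731  150.69503756]
[321.42403518 217.58286403]
12 tip [0.48122742 0.08712782] tcp [0.5226234 0.0942252]
45 tip [0.51375284 0.09270434] tcp [0.55514882 0.09980171]
70 tip [0.5383933  0.09692897] tcp [0.57978928 0.10402635]
155 tip [0.62217088 0.11129271] tcp [0.66356686 0.11839009]
```

```bash
python3 -m pendant '{"grip":[-0.8,-0.8,-0.8,-0.8,-0.8],"dp":[[-10,24,-5],[-30,70,-8],[-50,114,-10],[-70,160,-10],[-83,192,-10]],"rotation":[[0,0,-0.04],[0,0,-0.08],[0,0,-0.12],[0,0,-0.16],[0,0,-0.189]]}';python3 -m pendant '{"grip":[-0.8,-0.8,-0.8,-0.8,-0.8],"dp":[[-25,40,0],[-53,80,0],[-80,120,0],[-105,155,0],[-117,173,0]],"rotation":[[0,0,0],[0,0,0],[0,0,0],[0,0,0],[0,0,0]]}'
python3 -m pendant '{"grip":[-0.8,-0.8,-0.8,-0.8,-0.8],"dp":[[0,0,0],[0,0,0],[0,0,0],[0,0,0],[0,0,0]],"rotation":[[0,0,0],[0,0,0],[0,0,0],[0,0,0],[0,0,0]]}'
python3 - <<'E'
from workcell import get_image,sensors
import cv2,pickle
w=get_image("wrist");pickle.dump({"wrist":w},open("d3.pkl","wb"))
st=sensors.get_state();print(st["ee_pos"],st["tool_rot"])
cv2.imwrite("pics/w3.png",cv2.resize(w["frame"][20:300,140:500],(771,600),interpolation=cv2.INTER_CUBIC))
E
```

```text
clock: 5.95
ee_pos: [0.4929, -0.0844, 0.2329]
tool_rot: [[-0.985, -0.172, -0.002], [-0.172, 0.985, 0.001], [0.002, 0.002, -1.0]]
ft_force: [0.2, -0.9, -1.4]
grip_width: 0.0213
grip_force: 58.9
clock: 6.45
ee_pos: [0.579, 0.1063, 0.2322]
tool_rot: [[-0.985, -0.172, -0.003], [-0.172, 0.985, 0.001], [0.003, 0.001, -1.0]]
ft_force: [-0.1, -0.6, -1.2]
grip_width: 0.0212
grip_force: 58.9
clock: 6.95
ee_pos: [0.5785, 0.1024, 0.2344]
tool_rot: [[-0.986, -0.168, 0.0], [-0.168, 0.986, -0.0], [0.0, -0.0, -1.0]]
ft_force: [0.8, -0.0, -2.7]
grip_width: 0.0214
grip_force: 58.9
[0.57849629 0.10252217 0.23441578] [[-9.85716069e-01 -1.68415648e-01  3.76971916e-05]
 [-1.68415651e-01  9.85716066e-01 -8.01927847e-05]
 [-2.36530076e-05 -8.53961135e-05 -9.99999996e-01]]
```

View pics/w3.png

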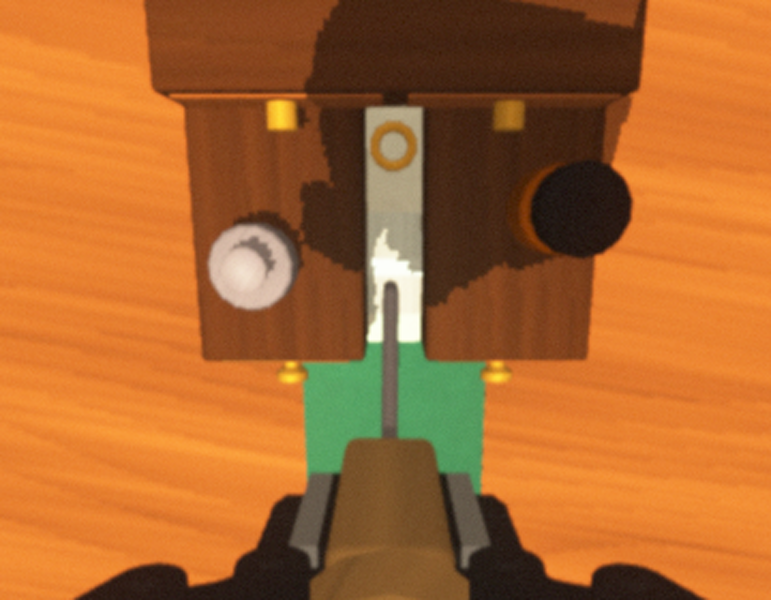

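```bash
cat > w.py <<'E'
from h import *
def W(D,cr,tcp,R,feats,pts,q0):
    f=lambda u:np.array([cr[0]+u[0]/cr[2],cr[1]+u[1]/cr[2]])
    q=fit([("wrist",p,f(u)) for p,u in feats],q0) if feats else q0
    c,s=np.cos(q[2]),np.sin(q[2]);A=np.array([[c,-s],[s,c]])
    for n,u,z in pts: print(n,"chest",(A.T@(ray("wrist",f(u),z,D)[:2]-q[:2])*1e3).round(1))
    t=np.array(tcp)+R@np.array([.041,.0005,.0944]);print("tip chest",(A.T@(t[:2]-q[:2])*1e3).round(1),t[2])
    return q
E
python3 - <<'E'
import h,pickle; D=pickle.load(open("d3.pkl","rb"));h.d.update(D)
from w import *
R=np.array([[-.98572,-.16842,0],[-.16842,.98572,0],[0,0,-1]])
F=[((110,-14,56),(366,357)),((110,14,56),(426,357)),((110,-90,56),(203,358)),((110,90,56),(587,357)),((0,-90,96),(154,93)),((0,90,96),(640,93)),((0,-90,56),(187,108))]
W(D,(140,20,2.142),[.5785,.1025,.2344],R,F,[("ring",(393.5,146),.0065),("foot",(391,285),.166),("stripstart",(394,212),.004),("end",(394,342),.004)],[.4694,.0851,.1698])
E
```

```text
[0.4716 0.0891 0.1692] [[-0.0, 1.5], [0.0, 1.5], [-0.1, 1.1], [1.0, 1.4], [-0.8, -1.1], [1.6, -1.3], [-1.5, -0.8]]
ring chest [11.8 -0.9]
foot chest [63.2 -2.8]
stripstart chest [43.6 -0.6]
end chest [111.4  -0.5]
tip chest [66.7 -4.3] 0.14
```

```bash
python3 -m pendant '{"grip":[-0.8,-0.8,-0.8,-0.8,-0.8],"dp":[[-4,3,10],[-4,3,35],[-4,3,65],[-4,3,90],[-4,3,100]],"rotation":[[0,0,0],[0,0,0],[0,0,0],[0,0,0],[0,0,0]]}'; python3 -m pendant '{"grip":[-0.8,-0.8,-0.8,-0.8,-0.8],"dp":[[0,0,6],[0,0,10],[0,0,12],[0,0,12],[0,0,12]],"rotation":[[0,0,0],[0,0,0],[0,0,0],[0,0,0],[0,0,0]]}'
python3 - <<'E'
from workcell import sensors
s=sensors.get_state();print(s["ee_pos"],s["tool_rot"].round(4).tolist(),s["ft_force"],s["clock"])
E
```

```text
clock: 7.5
ee_pos: [0.581, 0.1069, 0.1313]
tool_rot: [[-0.986, -0.169, -0.005], [-0.169, 0.986, 0.0], [0.005, 0.001, -1.0]]
ft_force: [0.4, -0.3, -0.9]
grip_width: 0.0214
grip_force: 58.9
clock: 8.0
ee_pos: [0.5823, 0.1068, 0.123]
tool_rot: [[-0.986, -0.169, 0.001], [-0.169, 0.986, -0.0], [-0.001, -0.0, -1.0]]
ft_force: [1.1, -0.6, -1.6]
grip_width: 0.0215
grip_force: 58.9
[0.58230988 0.10680159 0.12300044] [[-0.9856, -0.1694, 0.0012], [-0.1694, 0.9856, -0.0], [-0.0012, -0.0002, -1.0]] [ 1.08737903 -0.639321   -1.59472507] 8.0
```

```bash
cat > chk.py <<'E'
import sys
from workcell import sensors
s=sensors.get_state();f=s["ft_force"];L=float(sys.argv[1])
print("Z",s["ee_pos"].round(4),f.round(1),s["clock"]);sys.exit(abs(f[2]+1.3)>L or (f[0]**2+f[1]**2)**.5>L+1)
E
Z='"rotation":[[0,0,0],[0,0,0],[0,0,0],[0,0,0],[0,0,0]]}'
python3 -m pendant '{"grip":[-0.8,-0.8,-0.8,-0.8,-0.8],"dp":[[0,0,1.5],[0,0,3],[0,0,4.5],[0,0,6],[0,0,7]],"rotation":[[0,0,0],[0,0,0],[0,0,0],[0,0,0],[0,0,0]]}' >/dev/null; python3 chk.py 2.5 && python3 -m pendant '{"grip":[-0.8,-0.8,-0.8,-0.8,-0.8],"dp":[[0,0,0.5],[0,0,1],[0,0,1.5],[0,0,2],[0,0,2]],"rotation":[[0,0,0],[0,0,0],[0,0,0],[0,0,0],[0,0,0]]}'>/dev/null;  python3 chk.py 2.5 && python3 -m pendant '{"grip":[-0.8,-0.8,-0.8,-0.8,-0.8],"dp":[[0,0,0.5],[0,0,1],[0,0,1.5],[0,0,2],[0,0,2]],"rotation":[[0,0,0],[0,0,0],[0,0,0],[0,0,0],[0,0,0]]}'>/dev/null;  python3 chk.py 2.5 && python3 -m pendant '{"grip":[-0.8,-0.8,-0.8,-0.8,-0.8],"dp":[[0,0,0.5],[0,0,1],[0,0,1.5],[0,0,2],[0,0,2]],"rotation":[[0,0,0],[0,0,0],[0,0,0],[0,0,0],[0,0,0]]}'>/dev/null;  python3 chk.py 2.5
```

```text
Z [0.582  0.1068 0.1151] [-0.2  0.2 -1.7] 8.5
Z [0.582  0.1068 0.1151] [-0.2  0.2 -1.7] 8.5
Z [0.582  0.1068 0.1151] [-0.2  0.2 -1.7] 8.5
Z [0.582  0.1068 0.1151] [-0.2  0.2 -1.7] 8.5False
False
False
False
```

```bash
sed -i 's/sys.exit(\(.*\))$/sys.exit(int(\1))/' chk.py
python3 -m pendant '{"grip":[-0.8,-0.8,-0.8,-0.8,-0.8],"dp":[[0,0,0.5],[0,0,1],[0,0,1.5],[0,0,2],[0,0,2]],"rotation":[[0,0,0],[0,0,0],[0,0,0],[0,0,0],[0,0,0]]}'>/dev/null;  python3 chk.py 2.5 && python3 -m pendant '{"grip":[-0.8,-0.8,-0.8,-0.8,-0.8],"dp":[[0,0,0.5],[0,0,1],[0,0,1.5],[0,0,2],[0,0,2]],"rotation":[[0,0,0],[0,0,0],[0,0,0],[0,0,0],[0,0,0]]}'>/dev/null &&  python3 chk.py 2.5 && python3 -m pendant '{"grip":[-0.8,-0.8,-0.8,-0.8,-0.8],"dp":[[0,0,0.5],[0,0,1],[0,0,1.5],[0,0,2],[0,0,2]],"rotation":[[0,0,0],[0,0,0],[0,0,0],[0,0,0],[0,0,0]]}'>/dev/null && python3 chk.py 2.5 && python3 -m pendant '{"grip":[-0.8,-0.8,-0.8,-0.8,-0.8],"dp":[[0,0,0.5],[0,0,1],[0,0,1.5],[0,0,2],[0,0,2]],"rotation":[[0,0,0],[0,0,0],[0,0,0],[0,0,0],[0,0,0]]}'>/dev/null && python3 chk.py 2.5
```

```text
Z [0.582  0.1068 0.1133] [ 0.4  0.2 -0.7] 9.0
Z [0.582  0.1068 0.1112] [ 0.  -0.5 -0.6] 9.5
Z [0.582  0.1068 0.1092] [-0.9 -0.3 -1. ] 10.0
Z [0.5823 0.1068 0.1079] [-0.2  0.2  4.1] 10.5
```

```bash
python3 -m pendant '{"grip":[-0.8,-0.8,-0.8,-0.8,-0.8],"dp":[[0,0,-5],[0,0,-13],[4,0,-13],[10,0.1,-13],[18,0.2,-13]],"rotation":[[0,0,0],[0,0,0],[0,0,0],[0,0,0],[0,0,0]]}' 100 >/dev/null; python3 chk.py 3 && python3 -m pendant '{"grip":[-0.8,-0.8,-0.8,-0.8,-0.8],"dp":[[12,0.1,0],[24,0.2,0],[34,0.2,0],[40,0.2,0],[42,0.2,0]],"rotation":[[0,0,0],[0,0,0],[0,0,0],[0,0,0],[0,0,0]]}'>/dev/null;  python3 chk.py 3 && python3 -m pendant '{"grip":[-0.8,-0.8,-0.8,-0.8,-0.8],"dp":[[0,0,3],[0,0,6],[0,0,9],[0,0,10],[0,0,10]],"rotation":[[0,0,0],[0,0,0],[0,0,0],[0,0,0],[0,0,0]]}'>/dev/null && python3 chk.py 2.5
python3 - <<'E'
from workcell import get_image,sensors
import cv2,pickle
w=get_image("wrist");t=get_image("top");pickle.dump({"wrist":w,"top":t},open("d4.pkl","wb"))
st=sensors.get_state();print(st["ee_pos"],st["tool_rot"].round(4).tolist())
a=w["frame"][70:230,230:410];b=t["frame"][190:250,210:290]
cv2.imwrite("pics/w4.png",cv2.vconcat([cv2.resize(cv2.hconcat([cv2.resize(a,(450,400),interpolation=2),cv2.resize(b,(350,400),interpolation=2)]),(800,400))]))
E
```

```text
Z [0.5635 0.1039 0.1201] [ 0.8 -0.  -1.4] 11.0
Z [0.5222 0.0969 0.1204] [ 0.2 -0.1 -1.2] 11.5
Z [0.5229 0.0971 0.11  ] [ 0.4  1.  -1.5] 12.0
[0.52294858 0.0970572  0.11030967] [[-0.9855, -0.1694, 0.0001], [-0.1694, 0.9855, -0.0], [-0.0001, -0.0, -1.0]]
```

View pics/w4.png

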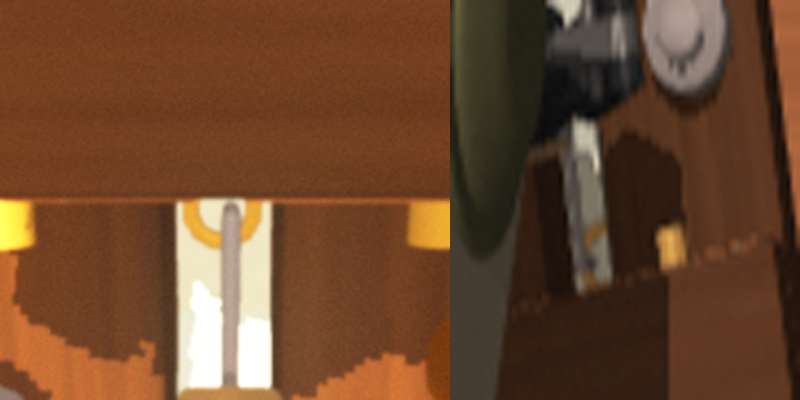

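```bash
python3 - <<'E'
import pickle
from h import *
D=pickle.load(open("d4.pkl","rb"))
tcp=np.array([.52295,.09706,.1103]);R=np.array([[-.9855,-.1694,0],[-.1694,.9855,0],[0,0,-1]])
f=lambda u:np.array([230+u[0]/2.5,70+u[1]/2.5])
for n,u,z in(("ring near outer edge",(223.5,249),.009),("near bore edge",(223,231),.009),("foot end",(231,202),.042),("L",(184,208),.0075),("Rr",(263,208),.0075),("wallL",(176,215),.056),("wallR",(273,215),.056)): print(n,(1e3*(R.T@(ray("wrist",f(u),z,D)-tcp))).round(1))
E
```

```text
ring near outer edge [ 2.890e+01 -1.000e-01  1.013e+02]
near bore edge [ 34.2  -0.2 101.3]
foot end [45.9  2.  68.3]
L [ 40.7 -11.6 102.8]
Rr [ 40.7  11.5 102.8]
wallL [ 44.4 -10.9  54.3]
wallR [44.4 11.7 54.3]
```

```bash
python3 -m pendant '{"grip":[-0.8,-0.8,-0.8,-0.8,-0.8],"dp":[[-1,-1.5,0],[-1,-1.5,1],[-1,-1.5,3],[-1,-1.5,5],[-1,-1.5,5]],"rotation":[[0,0,0],[0,0,0],[0,0,0],[0,0,0],[0,0,0]]}' >/dev/null; python3 chk.py 2.5 && python3 -m pendant '{"grip":[-0.8,-0.8,-0.8,-0.8,-0.8],"dp":[[0,0,0.5],[0,0,1],[0,0,1.5],[0,0,2],[0,0,2]],"rotation":[[0,0,0],[0,0,0],[0,0,0],[0,0,0],[0,0,0]]}'>/dev/null;  python3 chk.py 2.5 && python3 -m pendant '{"grip":[-0.8,-0.8,-0.8,-0.8,-0.8],"dp":[[0,0,0.5],[0,0,1],[0,0,1.5],[0,0,2],[0,0,2]],"rotation":[[0,0,0],[0,0,0],[0,0,0],[0,0,0],[0,0,0]]}'>/dev/null && python3 chk.py 2.5&& python3 -m pendant '{"grip":[-0.8,-0.8,-0.8,-0.8,-0.8],"dp":[[0,0,0.5],[0,0,1],[0,0,1.5],[0,0,2],[0,0,2]],"rotation":[[0,0,0],[0,0,0],[0,0,0],[0,0,0],[0,0,0]]}'>/dev/null && python3 chk.py 2.5&& python3 -m pendant '{"grip":[-0.8,-0.8,-0.8,-0.8,-0.8],"dp":[[0,0,0.5],[0,0,1],[0,0,1.5],[0,0,2],[0,0,2]],"rotation":[[0,0,0],[0,0,0],[0,0,0],[0,0,0],[0,0,0]]}'>/dev/null && python3 chk.py 2.5
```

```text
Z [0.5239 0.0957 0.105 ] [ 0.1  0.  -0.5] 12.6
Z [0.5241 0.0957 0.1033] [ 0.8  1.7 -0.8] 13.1
Z [0.524  0.0958 0.1012] [ 0.1 -0.1 -0.9] 13.6
Z [0.524  0.0957 0.0992] [ 0.3 -0.2 -1.4] 14.1
Z [0.5243 0.0957 0.0977] [1.  0.3 5. ] 14.6
```

```bash
python3 -m pendant '{"grip":[-0.8,-0.8,-0.8,-0.8,-0.8],"dp":[[0,0,-1.8],[-2,0,-1.8],[-5,0,-1.8],[-8,0,-1.8],[-11,0,-1.8]],"rotation":[[0,0,0],[0,0,0],[0,0,0],[0,0,0],[0,0,0]]}' >/dev/null; python3 chk.py 3.5 && python3 -m pendant '{"grip":[-0.8,-0.8,-0.8,-0.8,-0.8],"dp":[[-3,0,0],[-6,0,0],[-9,0,0],[-12,0,0],[-15,0,0]],"rotation":[[0,0,0],[0,0,0],[0,0,0],[0,0,0],[0,0,0]]}'>/dev/null;  python3 chk.py 3.5
python3 - <<'E'
from workcell import get_image
import cv2,pickle
w=get_image("wrist");pickle.dump({"wrist":w},open("d5.pkl","wb"))
f=w["frame"][60:240,260:390];h=cv2.cvtColor(f,cv2.COLOR_BGR2HSV)
m=((h[...,0]>12)&(h[...,0]<25)&(h[...,1]>110)&(h[...,2]>90)).astype("uint8")
m=m[:,20:110]
n,l,s,c=cv2.connectedComponentsWithStats(m)
for i in range(1,n):
  if s[i,4]>15: print(s[i]+[280,60,0,0,0],c[i]+[280,60])
E
```

```text
Z [0.5352 0.0977 0.0989] [ 0.4 -0.1 -1.4] 15.1
Z [0.5499 0.1002 0.0991] [-1.8 -0.6 -0.5] 15.6
[305 130  34  33 537] [321.60893855 145.04096834]
[298 224  48  16 655] [321.22748092 232.30839695]
```

```bash
python3 -m pendant '{"grip":[-0.8,-0.8,-0.8,-0.8,-0.8],"dp":[[-3,0,0],[-6,0,-0.9],[-9,0,-2.2],[-12,0,-3.6],[-15,0,-4.9]],"rotation":[[0,0,0],[0,0,0],[0,0,0],[0,0,0],[0,0,0]]}' >/dev/null; python3 chk.py 4 && python3 -m pendant '{"grip":[-0.8,-0.8,-0.8,-0.8,-0.8],"dp":[[-3,0,-1.3],[-6,0,-2.7],[-9,0,-4],[-12,0,-5.3],[-15,0,-5.5]],"rotation":[[0,0,0],[0,0,0],[0,0,0],[0,0,0],[0,0,0]]}'>/dev/null &&  python3 chk.py 4
cat > r.py <<'E'
from workcell import get_image
import cv2,pickle,sys
w=get_image("wrist");pickle.dump({"wrist":w},open(sys.argv[1],"wb"))
f=w["frame"][60:240,280:370];h=cv2.cvtColor(f,cv2.COLOR_BGR2HSV)
m=((h[...,0]>12)&(h[...,0]<27)&(h[...,1]>110)&(h[...,2]>70)).astype("uint8")
n,l,s,c=cv2.connectedComponentsWithStats(m)
for i in range(1,n):
  if s[i,4]>15: print(s[i]+[280,60,0,0,0],c[i]+[280,60])
E
python3 r.py d6.pkl
```

```text
Z [0.5649 0.1027 0.1042] [-0.1 -0.3 -1.3] 16.15
Z [0.5796 0.1053 0.1097] [-0.7 -0.2 -0.2] 16.65
[306 131  34  33 536] [322.4869403  146.13432836]
[289 168  10  13  25] [294.68 175.96]
[280 171  22  58 202] [295.51485149 204.6039604 ]
[344 175   7  12  28] [346.28571429 180.        ]
[341 183  29  45 199] [347.96482412 208.22613065]
[350 215  17   9  40] [357.925 218.95 ]
[300 224  44  16 620] [321.44354839 232.20483871]
```

Ring still at the tip, now on the crest. Continue down the far side.

```bash
python3 -m pendant '{"grip":[-0.8,-0.8,-0.8,-0.8,-0.8],"dp":[[-3,0,0],[-6,0,0],[-9,0,0.9],[-12,0,2.3],[-15,0,3.7]],"rotation":[[0,0,0],[0,0,0],[0,0,0],[0,0,0],[0,0,0]]}' >/dev/null; python3 chk.py 4 && python3 r.py d7.pkl | head -1 && python3 -m pendant '{"grip":[-0.8,-0.8,-0.8,-0.8,-0.8],"dp":[[-3,0,1.4],[-6,0,2.8],[-9,0,4.2],[-12,0,5.6],[-15,0,6.7]],"rotation":[[0,0,0],[0,0,0],[0,0,0],[0,0,0],[0,0,0]]}'>/dev/null &&  python3 chk.py 4; python3 r.py d8.pkl
```

```text
Z [0.5943 0.1078 0.1056] [ 0.1 -0.6 -1.6] 17.2
[306 131  34  32 568] [322.58978873 145.65492958]
Z [0.6091 0.1103 0.099 ] [-1.1 -0.5 -0. ] 17.75
[307 131  36  34 613] [324.19738989 146.20554649]
[280 159  15  27 161] [286.52173913 174.42857143]
[350 171   8  14  57] [353.61403509 177.49122807]
[357 177  13  10  46] [362.7826087  182.93478261]
[300 224  44  16 619] [321.49434572 232.21324717]
```

```bash
python3 -m pendant '{"grip":[-0.8,-0.8,-0.8,-0.8,-0.8],"dp":[[-4,0,0],[-8,0,0],[-12,0,0],[-16,0,0],[-20,0,0]],"rotation":[[0,0,0],[0,0,0],[0,0,0],[0,0,0],[0,0,0]]}' >/dev/null; python3 chk.py 4 && python3 -m pendant '{"grip":[-0.8,-0.8,-0.8,-0.8,-0.8],"dp":[[-4,0,0],[-8,0,0],[-12,0,0],[-16,0,0],[-20,0,0]],"rotation":[[0,0,0],[0,0,0],[0,0,0],[0,0,0],[0,0,0]]}'>/dev/null &&  python3 chk.py 4 && python3 -m pendant '{"grip":[-0.8,-0.8,-0.8,-0.8,-0.8],"dp":[[-4,0,0],[-8,0,0],[-12,0,0],[-16,0,0],[-20,0,0]],"rotation":[[0,0,0],[0,0,0],[0,0,0],[0,0,0],[0,0,0]]}'>/dev/null &&  python3 chk.py 4; python3 r.py d9.pkl|head -1
```

```text
Z [0.6289 0.1137 0.0991] [-0.3 -0.3 -0.9] 18.3
Z [0.6486 0.1171 0.0991] [ 0.1 -0.6 -0.9] 18.8
Z [0.6683 0.1205 0.0991] [-0.3  0.4 -0.5] 19.3
[356  83  14   2  16] [363.      83.8125]
```

```bash
python3 - <<'E'
import pickle,cv2
f=pickle.load(open("d9.pkl","rb"))["wrist"]["frame"][60:240,280:370];h=cv2.cvtColor(f,cv2.COLOR_BGR2HSV)
m=((h[...,0]>12)&(h[...,0]<27)&(h[...,1]>110)&(h[...,2]>70)).astype("uint8")
n,l,s,c=cv2.connectedComponentsWithStats(m)
for i in range(1,n):
  if s[i,4]>15: print(s[i]+[280,60,0,0,0],c[i])
E
```

```text
[356  83  14   2  16] [83.     23.8125]
[307 129  34  35 595] [43.42857143 85.14285714]
[ 280  217   90   23 1950] [ 44.11282051 168.32615385]
```

```bash
python3 -m pendant '{"grip":[-0.8,-0.8,-0.8,-0.8,-0.8],"dp":[[3,0,0],[4,0,0],[4,0,-3],[4,0,-7],[4,0,-12]],"rotation":[[0,0,0],[0,0,0],[0,0,0],[0,0,0],[0,0,0]]}' >/dev/null; python3 chk.py 4; python3 -m pendant '{"grip":[-0.8,-0.8,-0.8,-0.8,-0.8],"dp":[[0,0,-15],[0,0,-45],[0,0,-85],[0,0,-105],[0,0,-115]],"rotation":[[0,0,0],[0,0,0],[0,0,0],[0,0,0],[0,0,0]]}'>/dev/null;  python3 chk.py 4; python3 r.py d10.pkl
python3 - <<'E'
import pickle
from h import *
from workcell import sensors
s=sensors.get_state();p=s["ee_pos"];R=s["tool_rot"];print(p,R.round(4).tolist())
print((R.T@(np.array([.406,-.278,.232])-p)*1e3).round(1))
E
```

```text
Z [0.664  0.1198 0.1116] [-0.2 -0.6 -1. ] 19.85
Z [0.6645 0.1198 0.2291] [ 0.3  0.3 -1.6] 20.35
[ 280   98   90  142 2532] [336.33609795 211.33254344]
[312 128  22  24 273] [322.68498168 139.32234432]
[280 185  39  27 711] [298.59353024 196.50914205]
[0.66456068 0.11980618 0.22930079] [[-0.9855, -0.1695, 0.0045], [-0.1695, 0.9855, -0.0], [-0.0044, -0.0008, -1.0]]
[ 322.2 -348.2   -3.9]
```

```bash
python3 -m pendant '{"grip":[-0.8,-0.8,-0.8,-0.8,-0.8],"dp":[[15,-16,0],[40,-43,0],[67,-73,0],[94,-102,0],[120,-130,0]],"rotation":[[0,0,0],[0,0,0],[0,0,0],[0,0,0],[0,0,0]]}' >/dev/null; python3 -m pendant '{"grip":[-0.8,-0.8,-0.8,-0.8,-0.8],"dp":[[25,-27,0],[50,-54,0],[75,-81,0],[100,-108,0],[120,-130,0]],"rotation":[[0,0,0],[0,0,0],[0,0,0],[0,0,0],[0,0,0]]}'>/dev/null; python3 -m pendant '{"grip":[-0.8,-0.8,-0.8,-0.8,-0.8],"dp":[[20,-22,0],[45,-48,0],[65,-70,0],[82,-88,0],[82,-88,0]],"rotation":[[0,0,0.05],[0,0,0.1],[0,0,0.15],[0,0,0.189],[0,0,0.189]]}'>/dev/null; python3 -m pendant '{"grip":[-0.8,-0.8,-0.8,-0.8,-0.8],"dp":[[0,0,0],[0,0,0],[0,0,0],[0,0,0],[0,0,0]],"rotation":[[0,0,0],[0,0,0],[0,0,0],[0,0,0],[0,0,0]]}' >/dev/null
python3 - <<'E'
import numpy as np
from workcell import sensors
s=sensors.get_state();p=s["ee_pos"];R=s["tool_rot"];print(p,R.round(4).tolist(),s["clock"])
print((R.T@(np.array([.4055,-.2776,.1255])-p)*1e3).round(1))
E
```

```text
[ 0.40585522 -0.27734533  0.22609635] [[-0.9998, 0.0179, -0.0], [0.0179, 0.9998, 0.0], [0.0, 0.0, -1.0]] 22.4
[  0.3  -0.3 100.6]
```

```bash
python3 -m pendant '{"grip":[-0.8,-0.8,-0.8,-0.8,-0.8],"dp":[[0,0,20],[0,0,55],[0,0,85],[0,0,98],[0,0,100]],"rotation":[[0,0,0],[0,0,0],[0,0,0],[0,0,0],[0,0,0]]}' >/dev/null; python3 chk.py 3; python3 -m pendant '{"grip":[-0.8,-0.8,-0.8,-0.8,-0.8],"dp":[[0,-0.3,0],[0,-0.3,0],[-8,-0.3,0],[-18,-0.3,0],[-28,-0.3,0]],"rotation":[[0,0,0],[0,0,0],[0,0,0],[0,0,0],[0,0,0]]}' >/dev/null; python3 chk.py 3 && python3 -m pendant '{"grip":[-0.8,-0.8,-0.8,-0.8,-0.8],"dp":[[-10,0,0],[-20,0,0],[-28,0,0],[-32,0,0],[-32,0,0]],"rotation":[[0,0,0],[0,0,0],[0,0,0],[0,0,0],[0,0,0]]}' >/dev/null && python3 chk.py 3 && python3 -m pendant '{"grip":[-0.8,-0.8,-0.8,-0.8,-0.8],"dp":[[0,0,3],[0,0,6],[0,0,8],[0,0,9],[0,0,9.5]],"rotation":[[0,0,0],[0,0,0],[0,0,0],[0,0,0],[0,0,0]]}' >/dev/null; python3 chk.py 3;
```

```text
Z [ 0.4052 -0.2771  0.1247] [-0.9 -0.1 -0.5] 22.9
Z [ 0.4348 -0.2787  0.1266] [-0.2  0.9 -1. ] 23.4
Z [ 0.466  -0.2791  0.126 ] [ 1.3 -0.8 -0.9] 23.9
Z [ 0.4655 -0.2792  0.1165] [-0.2 -0.4 -0.4] 24.4
```

```bash
python3 -m pendant '{"grip":[-0.8,-0.8,-0.8,-0.8,-0.8],"dp":[[-0.5,0,0.5],[-0.5,0,1],[-0.5,0,1.5],[-0.5,0,2],[-0.5,0,2]],"rotation":[[0,0,0],[0,0,0],[0,0,0],[0,0,0],[0,0,0]]}' >/dev/null; python3 chk.py 2.5 && python3 -m pendant '{"grip":[-0.8,-0.8,-0.8,-0.8,-0.8],"dp":[[0,0,0.3],[0,0,0.6],[0,0,0.9],[0,0,1],[0,0,1]],"rotation":[[0,0,0],[0,0,0],[0,0,0],[0,0,0],[0,0,0]]}' >/dev/null; python3 chk.py 2.5
```

```text
Z [ 0.4661 -0.2792  0.1146] [-0.4  0.  -1.6] 24.9
Z [ 0.4662 -0.2792  0.1145] [-2.9  1.7  8.2] 25.4
```

```bash
python3 -m pendant '{"grip":[-0.8,-0.8,-0.5,-0.4,-0.3],"dp":[[0,0,0],[0,0,0],[0,0,0],[0,0,0],[0,0,0]],"rotation":[[0,0,0],[0,0,0],[0,0,0],[0,0,0],[0,0,0]]}' 20; python3 -m pendant '{"grip":[0,0.3,0.6,0.6,0.6],"dp":[[0,0,0],[0,0,0],[0,0,0],[0,0,0],[0,0,0]],"rotation":[[0,0,0],[0,0,0],[0,0,0],[0,0,0],[0,0,0]]}'; python3 -m pendant '{"grip":[0.6,0.6,0.6,0.6,0.6],"dp":[[0,0,-15],[0,0,-50],[0,0,-90],[0,0,-120],[0,0,-130]],"rotation":[[0,0,0],[0,0,0],[0,0,0],[0,0,0],[0,0,0]]}';
python3 - <<'E'
from workcell import get_image
import cv2
w=get_image("wrist")["frame"][100:260,230:410];t=get_image("top")["frame"][120:290,170:390];s=get_image("side")["frame"][120:360,190:450]
z=lambda a,h:cv2.resize(a,(int(a.shape[1]*h/a.shape[0]),h),interpolation=2)
a=cv2.hconcat([z(w,290),z(s,290)]);b=z(t,300)
b=cv2.copyMakeBorder(b,0,0,0,a.shape[1]-b.shape[1],0);cv2.imwrite("pics/end.png",cv2.vconcat([a,b]))
E
```

```text
clock: 25.9
ee_pos: [0.4661, -0.2792, 0.1136]
tool_rot: [[-1.0, 0.019, 0.0], [0.019, 1.0, -0.0], [-0.0, -0.0, -1.0]]
ft_force: [0.2, -0.4, -0.6]
grip_width: 0.0296
grip_force: 0.0
clock: 26.4
ee_pos: [0.4661, -0.2792, 0.1136]
tool_rot: [[-1.0, 0.019, -0.0], [0.019, 1.0, 0.0], [0.0, 0.0, -1.0]]
ft_force: [-0.8, -0.2, 0.7]
grip_width: 0.0683
grip_force: 0.0
clock: 26.9
ee_pos: [0.4667, -0.2797, 0.2468]
tool_rot: [[-1.0, 0.019, 0.004], [0.019, 1.0, -0.004], [-0.004, -0.004, -1.0]]
ft_force: [0.6, 0.3, -0.1]
grip_width: 0.0683
grip_force: 0.0
```

View pics/end.png

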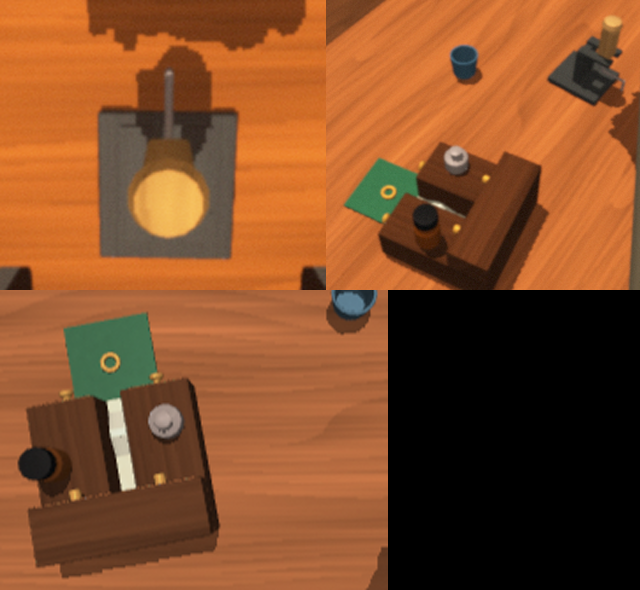

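The picture shows the ring in the middle of the green pad (at about (110,362) in the top view) and the hook hung on its hanger. The jar, weight and pot have not moved. I'm handing in.

```bash
python3 -m pendant '{"grip":[0.6,0.6,0.6,0.6,0.6],"dp":[[0,0,0],[0,0,0],[0,0,0],[0,0,0],[0,0,0]],"rotation":[[0,0,0],[0,0,0],[0,0,0],[0,0,0],[0,0,0]]}'|head -1; python3 -c "
from workcell import env
print(env.job_done())"
```

```text
clock: 27.55
the job is handed in; nothing more can be done
None
```

The brass ring lies on the green pad and the hook is back on its hanger, released; I handed the job in at about 27.5 s, having read no more than about 7 N on the chest, strip or ring, with the jar, weight and pot still in place in the final picture.

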